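# Book a return back into stock at the chandlery counter

## Robot

A 6-joint arm with a two-finger parallel gripper is mounted at the origin on the work surface. World frame = base frame: x ahead of the robot, y to its left, z up, the work surface at z = 0. Lengths are in m, angles in rad, forces in N, time in s.
With the tool pointing down it reaches from about 0.375 to 0.925 m from the base axis. Payload 5.7 kg.
Tool frame: the origin (TCP) lies between the finger pads; the fingertips stand 22 mm ahead of it and the grasp point (between the pads) lies 3 mm ahead of it; z points along the fingers, y is the line along which they close (so a half turn about z gives the same grasp; the last joint's range is limited). The gripper opens to 88 mm and grips with 3 to 60 N. Pads are 20 mm wide; open, the fingers measure 115 mm over their backs; the gripper's body (75 mm by 178 mm) begins 61 mm behind the grasp point.
Start: joints at [-1.381, 0.359, 1.51, -0, 1.272, -0.115], TCP at [0.18, -0.572, 0.245] pointing down, gripper open.
Joint ranges: [-2.97, 2.97], [-1.01, 2.36], [0.21, 2.38], [-0.96, 4.11], [0.2, 2.71], [-2.98, 2.98]. Speed limits (rad/s): [2.39, 2.39, 3.14, 3.14, 3.14, 3.14].

## Interface

Orientations are given as a unit quaternion [x, y, z, w].
In Python, from plant import manip gives the robot as it stands. The module is installed in compiled form; this text tells all that it offers.
- The arm moves only by the tool play_rows, never from a script. Its argument "rows" is a list of rows, each an object of numbers: "jaw": the closure, from 0 (fully open) to 1 (shut); "x", "y", "z": the shift along the tool's x, y, z in m; "rx", "ry", "rz": the turn, a rotation vector about the tool's x, y, z in rad. In form: [{"jaw": .., "x": .., "y": .., "z": .., "rx": .., "ry": .., "rz": ..}, ...]. A call has 1 to 12 rows; each row is the pose to reach, as a shift and turn from the pose commanded when the call began, along the tool's axes at that moment; what a row does not reach only later rows make up. A row lasts 1/8 s, in which the tool goes at most 62.5 mm and 10.7 degrees, less where a joint would pass 70% of its speed; a pose out of reach is approached as far as the arm can. A call with a gripper value outside its range is refused whole. The fingers move at their own pace and stop on an object; the grip force is fixed at half the most. Time passes only in rows, so rows that repeat a pose let the fingers close. It gives the time, the measured TCP pose, the force, the opening and the grip force at its end, in the units of the state.
- manip.get_state(): the state, without advancing time (a new reading comes with each control period).
- manip.capture(name): name is "scene" or "top" or "wrist"; returns a dict with "color" (480x640x3 uint8, blue, green, red), "depth" (480x640 float32, m along the optical axis (not along the pixel's ray), 0 where there is no reading), "fx", "fy", "cx", "cy" (pixels), "rvec" (rotation vector, rad) and "tvec" (3), from world to camera coordinates, as OpenCV has them. Camera axes: x right, y down, z forward; pixel columns grow to the right and rows downward; lengths in m; the calibration is good to about 2 mm. A picture is of the moment at which its call begins.
- manip.job_done(): hands the job in; it is judged then, once.
The state is a dict: "time_s": time; "joint_positions": joint angles; "joint_vel": joint speeds; "tau": joint torques, N m; "ee_pos": TCP position; "eef_rot": TCP orientation; "wrist_force": force on the tool from outside, world axes, zero at the start; "ft_torque": the same for the moment, N m; "finger_gap": opening from 0.0 (shut) to 1.0 (fully open); "gripper_force": force on a finger pad.
Only numpy, scipy, OpenCV 4.12 (cv2) and the standard library are available. Lean on these libraries where they do the work, as an engineer would, in place of code of your own. Each camera call takes 0.05 s, during which the arm holds its last target. There are 200 camera calls.

## Task

A customer has brought back some fittings on loan: put each one into the stock box that carries its kind as a sample on the ledge, both jam cleats side by side in the cleat box, every fitting base down on the floor of its box, set down and not dropped. File the loan as well: slide the wooden tally under the clip's spring arm so that it lies squarely on top of the tallies already held there. Do not knock over or shove the ink bottle.

Things in the scene. Friction and masses are not known exactly. Their poses are not given: they have to be found in the camera images.
- cleat_a: Bronze jam cleat, loose, standing on its foot: 98 mm long (x), 18 mm wide, 40 mm high; solid neck 34 mm long in the middle, two horns sticking out lengthwise, the -x one raised. About 0.22 kg. Origin: centre of the foot's underside, z up. Grip across the neck (18 mm, along y).
- cleat_b: The second, like cleat_a. Bronze jam cleat, loose, standing on its foot: 98 mm long (x), 18 mm wide, 40 mm high; solid neck 34 mm long in the middle, two horns sticking out lengthwise, the -x one raised. About 0.22 kg. Origin: centre of the foot's underside, z up. Grip across the neck (18 mm, along y).
- chock: Brass open chock (fairlead), loose, on its foot: 100 mm long (x), 45 mm high; flat foot with round ends 32 mm across, in the middle a saddle 40 mm long, 22 mm wide, 14 mm high, and over it two horns curling towards each other with a 13 mm gap. About 0.24 kg. Origin: centre of its underside, z up. Grip low across the saddle (22 mm, along y).
- shackle: Brass D shackle, loose, lying flat, 16 mm high: U-shaped bar, 69 mm long over all (x), 46 mm wide over the two straight legs, crown at +x; a screw pin across the open end at x = -27 mm sticks out 28 mm to -y and 44 mm to +y (flat eye). About 0.18 kg. Origin: on the counter under the middle of the U, z up. Grip across both legs at the origin (46 mm, along y).
- tally: Wooden loan tally, loose, a flat board 120 mm long (x), 40 mm wide, 9 mm thick, a dark hole near each end, 0.03 kg. Origin: centre of its underside, z up. Its ends are alike: either may go in first. Grip it across its width near one end, fingertips not below its underside, so that they clear the pile. Filed, its middle lies at about x = -20 mm, y = 0 of the clip, its length along the clip's x.
- cleat_box: Open wooden stock box, fixed, 142 x 142 mm outside, 130 x 130 mm inside, walls 38 mm high, inner floor 6 mm up. A low ledge (52 mm deep, 21 mm high) on its far side (+x) carries a jam cleat as its fixed sample, 61 mm high in all. Origin: centre of the compartment's underside, z up. Boxes and clip stand in a row at the back in any order, turned up to 0.12 rad.
- chock_box: Open wooden stock box, fixed, 142 x 142 mm outside, 130 x 130 mm inside, walls 38 mm high, inner floor 6 mm up. A low ledge (52 mm deep, 21 mm high) on its far side (+x) carries an open chock as its fixed sample, 65 mm high in all. Origin: centre of the compartment's underside, z up. Boxes and clip stand in a row at the back in any order, turned up to 0.12 rad.
- shackle_box: Open wooden stock box, fixed, 142 x 142 mm outside, 130 x 130 mm inside, walls 38 mm high, inner floor 6 mm up. A low ledge (52 mm deep, 21 mm high) on its far side (+x) carries a shackle, lying flat, as its fixed sample, 37 mm high in all. Origin: centre of the compartment's underside, z up. Boxes and clip stand in a row at the back in any order, turned up to 0.12 rad.
- clip: Tally clip, fixed: board 200 (x) x 120 x 12 mm, on it two filed tallies, 120 x 40 x 9 mm along x, middle at x = -20, y = 0; pile top 30 mm up. A sprung brass arm, 24 wide, 58 high, hinged at x = 78, presses on the pile at x = 0 (2 N). Its nose slopes up to -x as lead-in: tip at x = -44, 20 mm above the pile. A tally pushed in along +x (5 N) lifts it. Origin: centre of underside, z up.
- ink_bottle: Dark glass ink bottle with a black cap, loose bystander, 38 mm across, 52 mm high, standing in front of the fittings, nearer the robot (x below 0.42), in one row with three other small counter things up to 48 mm high. Origin: centre of its underside. Leave it alone.
Mind the look-alikes: they are no part of the job. Leave any green look-alike of the cleat_a alone.

How it is judged:
By the outcome, as a careful person would: the job done as asked, in the order asked, and still so for the second after the job is handed in, with the robot touching nothing.
It also fails if it takes over 136 s, if anything falls off the work surface, if the arm or the gripper's body presses on something with over 40 N, if the wrist force passes 120 N, or if a joint passes its speed limit or range.

## Working session

There is one attempt and no reset: what is moved stays moved. The work goes in short steps, Python scripts to look and compute and a tool call to move; the robot and the scene stay as the last step left them, time stands still between calls to the robot, and variables do not carry over. Pictures are saved under pics/ and viewed, at most 14 in all, crops included, and the job is handed in when it is done.

Besides the shell and the picture viewer there is one more tool, called after "Call:" as name(argument=value, ...) on one line, values as JSON. play_rows: Moves the arm, as the interface text tells. Its arguments: {"type":"object","properties":{"rows":{"type":"array","items":{"type":"object","properties":{"jaw":{"type":"number"},"x":{"type":"number"},"y":{"type":"number"},"z":{"type":"number"},"rx":{"type":"number"},"ry":{"type":"number"},"rz":{"type":"number"}}}}},"required":["rows"]}

```bash
mkdir -p pics
cat > h.py <<'E'
import numpy as np, cv2
from plant import manip
from scipy.spatial.transform import Rotation as R
def cap(n):
    c=manip.capture(n); c['R']=cv2.Rodrigues(np.array(c['rvec'],float))[0]; c['t']=np.array(c['tvec'],float).ravel(); return c
def cloud(c):
    d=c['depth']; v,u=np.mgrid[:480,:640]
    p=np.stack([(u-c['cx'])/c['fx']*d,(v-c['cy'])/c['fy']*d,d],-1)
    w=(p-c['t'])@c['R']; w[d==0]=np.nan; return w
E
python3 - <<'E'
from h import *
s=manip.get_state(); print(s['ee_pos'],s['eef_rot'],s['time_s'])
for n in('top','scene'):
    c=cap(n); cv2.imwrite(f'pics/{n}0.png',c['color']); np.savez(f'{n}0.npz',color=c['color'],w=cloud(c))
    w=cloud(c); print(n,c['fx'],-c['R'].T@c['t']); 
    for u,v in((100,100),(320,240),(540,100),(100,400),(540,400)): print(u,v,w[v,u].round(3))
E
```

```text
[ 0.17994877 -0.57167481  0.24384549] [ 9.88408442e-01  1.51815419e-01 -1.76752086e-05 -9.11212079e-04] 0.0
top 475.7323105664036 [0.38695126 0.00270737 1.06107555]
100 100 [0.802 0.502 0.003]
320 240 [ 0.48  -0.003  0.001]
540 100 [ 0.802 -0.506 -0.001]
100 400 [0.135 0.466 0.027]
540 400 [ 0.131 -0.481 -0.001]
scene 439.9678589731142 [1.23174375 0.01558883 0.52741285]
100 100 [-1.179 -1.28  -0.062]
320 240 [ 0.363 -0.02  -0.002]
540 100 [-1.192  1.09  -0.063]
100 400 [ 0.877 -0.277  0.072]
540 400 [0.842 0.284 0.05 ]
```

View pics/top0.png

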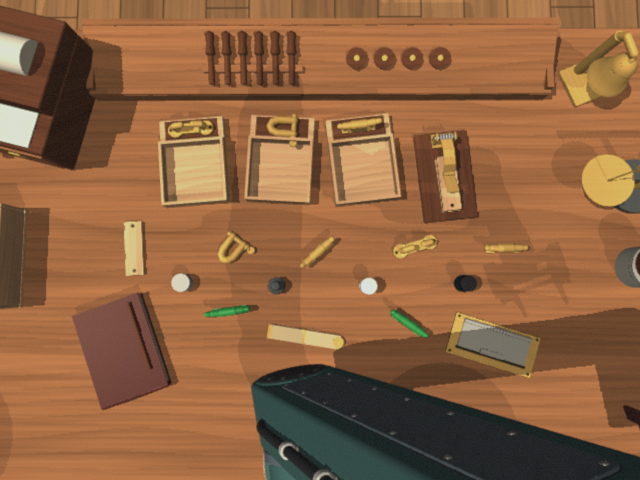

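View pics/scene0.png

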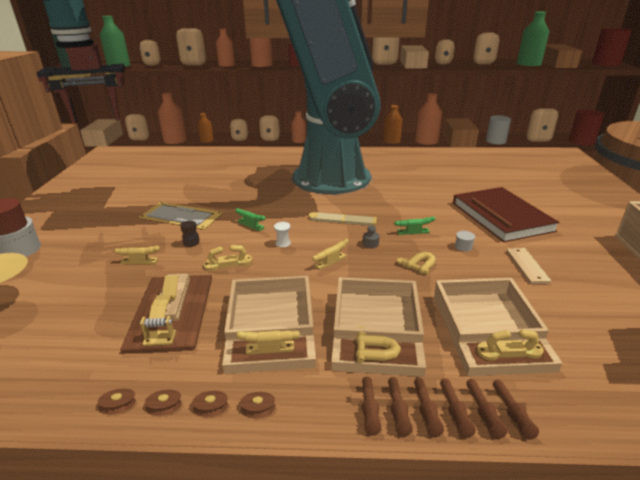

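The top view (image up = +x, left = +y) shows:
- **Stock row:** chock box (193,170), shackle box (282,170), cleat box (363,170) and clip (446,175).
- **Loose fittings:** tally (134,248), shackle (235,247), brass cleat (318,250), chock (415,245) and brass cleat (507,248).
- **Leave alone:** green look-alikes at (228,311) and (408,322), a yellow stick at (305,336), and a row of small things at v≈284 that includes the ink bottle.

Next I'll measure the poses and check one enlarged crop.

Run:
```python
from h import *
d=np.load('top0.npz'); w=d['w']; col=d['color']
s=np.load('scene0.npz')['color']
a=cv2.resize(col[215:300,110:540],(800,158),interpolation=3); b=cv2.resize(s[200:290,90:570],(800,150),interpolation=3); e=cv2.resize(col[110:225,150:490],(800,270),interpolation=3)
cv2.imwrite('pics/crop1.png',np.vstack([a,b,e]))
def rect(n,u0,v0,u1,v1,zmin,zmax=.2):
    p=w[v0:v1,u0:u1].reshape(-1,3); p=p[(p[:,2]>zmin)&(p[:,2]<zmax)]
    (c,sz,_)=cv2.minAreaRect((p[:,:2]*1000).astype(np.float32))
    bx=cv2.boxPoints((c,sz,_)); l=bx[1]-bx[0]; m=bx[2]-bx[1]; 
    if np.hypot(*m)>np.hypot(*l): l,m=m,l
    print(n,len(p),'c',np.round(c),'med',np.median(p,0).round(3),'L %.0f W %.0f ang %.3f'%(np.hypot(*l),np.hypot(*m),(np.arctan2(l[1],l[0])+np.pi/2)%np.pi-np.pi/2),'z',np.percentile(p[:,2],[50,98]).round(3))
rect('tally',112,212,156,285,.005)
rect('shackle',210,225,262,270,.006)
rect('cleatA',292,228,345,272,.008)
rect('cleatB',478,235,535,262,.008)
rect('chock',385,228,445,263,.006)
for n,u0,u1 in(('chockbox',150,235),('shacklebox',240,322),('cleatbox',322,408)): rect(n,u0,105,u1,215,.012)
rect('clip',408,122,485,228,.006)
rect('cliptally',430,160,470,215,.022,.036)
for n,u,v in(('tin',181,283),('dark',277,285),('white',369,286),('black',465,283)): rect(n,u-17,v-12,u+17,v+14,.01)
```

```text
tally 950 c [464. 401.] med [0.461 0.413 0.009] L 131 W 80 ang -0.094 z [0.009 0.013]
shackle 534 c [453. 190.] med [0.459 0.193 0.014] L 71 W 68 ang 0.918 z [0.014 0.019]
cleatA 316 c [451.   5.] med [0.451 0.004 0.033] L 97 W 18 ang -0.818 z [0.033 0.039]
cleatB 327 c [ 461. -404.] med [ 0.46  -0.403  0.033] L 95 W 18 ang 1.560 z [0.033 0.04 ]
chock 462 c [ 473. -210.] med [ 0.464 -0.212  0.014] L 99 W 47 ang -1.272 z [0.014 0.045]
chockbox 2628 c [655. 281.] med [0.702 0.285 0.029] L 196 W 143 ang 0.084 z [0.029 0.062]
shacklebox 2424 c [661.  88.] med [0.711 0.087 0.031] L 197 W 142 ang -0.054 z [0.031 0.04 ]
cleatbox 2436 c [660. -95.] med [ 0.711 -0.092  0.028] L 195 W 143 ang 0.120 z [0.028 0.057]
clip 4726 c [ 628. -278.] med [ 0.62  -0.275  0.013] L 219 W 147 ang -0.011 z [0.013 0.055]
cliptally 652 c [ 601. -284.] med [ 0.58  -0.278  0.03 ] L 117 W 42 ang 0.104 z [0.03  0.035]
tin 290 c [385. 300.] med [0.384 0.299 0.03 ] L 38 W 38 ang 1.091 z [0.03  0.033]
dark 237 c [378.  93.] med [0.378 0.093 0.026] L 35 W 35 ang -1.569 z [0.026 0.047]
white 221 c [ 378. -105.] med [ 0.378 -0.104  0.046] L 35 W 34 ang 1.510 z [0.046 0.05 ]
black 321 c [ 384. -314.] med [ 0.385 -0.309  0.051] L 36 W 35 ang -0.903 z [0.051 0.055]
```

View pics/crop1.png

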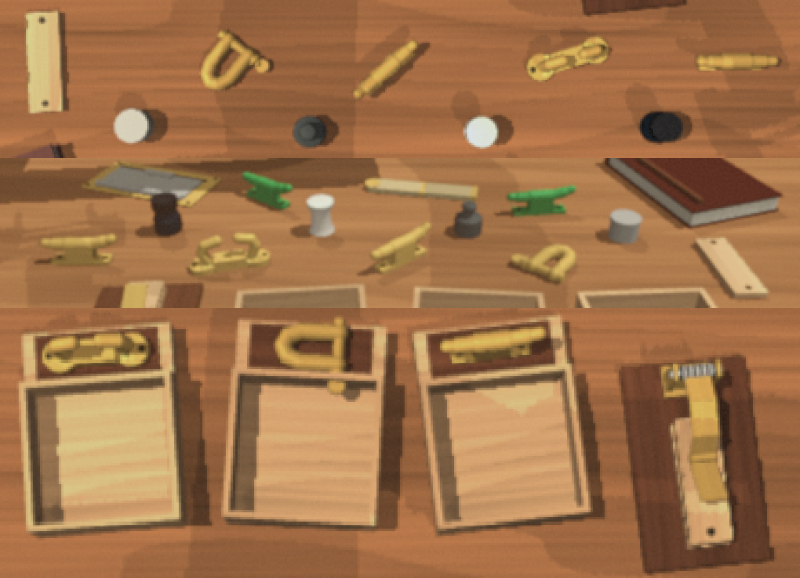

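The crop confirms it: the two bronze cleats are at (318,250) and (507,248), and the green ones are decoys. Each box sample matches its box. I'm starting with cleat_b, the rightmost, because it's nearest the arm.

```bash
cat >> h.py <<'E'
def yaw(s): 
    x=R.from_quat(s['eef_rot']).as_matrix()[:,0]; return np.arctan2(x[1],x[0])
def go(x,y,z,a,s=None):
    s=s or manip.get_state(); M=R.from_quat(s['eef_rot']).as_matrix(); T=np.array([[np.cos(a),np.sin(a),0],[np.sin(a),-np.cos(a),0],[0,0,-1]])
    d=M.T@(np.array([x,y,z])-s['ee_pos']); r=R.from_matrix(M.T@T).as_rotvec()
    print('xyz',d.round(4),'rot',r.round(3),'t',s['time_s'])
def wrist(x,y,rad,zmin,zmax=.2,save=None):
    c=cap('wrist'); p=cloud(c)
    if save: cv2.imwrite(save,c['color'])
    m=(p[...,2]>zmin)&(p[...,2]<zmax)&(np.hypot(p[...,0]-x,p[...,1]-y)<rad); p=p[m]
    if len(p)<20: print('few',len(p)); return
    (cc,sz,_)=cv2.minAreaRect((p[:,:2]*1000).astype(np.float32)); bx=cv2.boxPoints((cc,sz,_)); l=bx[1]-bx[0]; q=bx[2]-bx[1]
    if np.hypot(*q)>np.hypot(*l): l,q=q,l
    print('n',len(p),'c',np.round(cc,1),'L %.0f W %.0f ang %.3f'%(np.hypot(*l),np.hypot(*q),np.arctan(l[1]/l[0])),'z98',np.percentile(p[:,2],98).round(3))
    return c,p
E
python3 -c "
from h import *
go(.461,-.404,.16,1.56)"
```

```text
xyz [ 0.3185 -0.0756  0.0841] rot [-1.000e-03 -1.000e-03 -1.255e+00] t 0.1
```

Call:
play_rows(rows=[{"jaw":0.5,"x":0.3185,"y":-0.0756,"z":0.084,"rz":-1.255},{"jaw":0.5,"x":0.3185,"y":-0.0756,"z":0.084,"rz":-1.255},{"jaw":0.5,"x":0.3185,"y":-0.0756,"z":0.084,"rz":-1.255},{"jaw":0.5,"x":0.3185,"y":-0.0756,"z":0.084,"rz":-1.255},{"jaw":0.5,"x":0.3185,"y":-0.0756,"z":0.084,"rz":-1.255},{"jaw":0.5,"x":0.3185,"y":-0.0756,"z":0.084,"rz":-1.255},{"jaw":0.5,"x":0.3185,"y":-0.0756,"z":0.084,"rz":-1.255},{"jaw":0.5,"x":0.3185,"y":-0.0756,"z":0.084,"rz":-1.255},{"jaw":0.5,"x":0.3185,"y":-0.0756,"z":0.084,"rz":-1.255}])

```text
validation failed for argument at $.ro...
```

```bash
python3 -c "
from h import *
s=manip.get_state(); print(s['ee_pos'],yaw(s),s['finger_gap'],s['joint_positions'])
wrist(.461,-.404,.065,.02,save='pics/w1.png')
go(.461,-.404,.03,1.56)"
```

```text
[ 0.1799299  -0.57181729  0.24392711] 0.30477612038259877 0.9970246506139391 [-1.38111211e+00  3.59425563e-01  1.51124779e+00 -3.72909419e-05
  1.27249172e+00 -1.15081025e-01]
few 0
xyz [ 0.3185 -0.0755  0.2142] rot [-1.000e-03 -1.000e-03 -1.255e+00] t 0.15
```

View pics/w1.png

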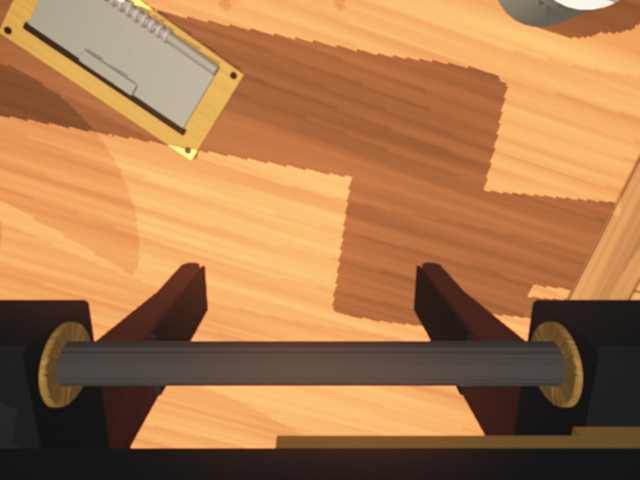

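The move was refused, probably because rx and ry were missing. The wrist view still shows the start pose: fingers at (190,290) and (430,290), frame plate at the upper left. I'll resend with all seven fields.

Call:
play_rows(rows=[{"jaw":0.5,"x":0.3185,"y":-0.0756,"z":0.084,"rx":0,"ry":0,"rz":-1.255},{"jaw":0.5,"x":0.3185,"y":-0.0756,"z":0.084,"rx":0,"ry":0,"rz":-1.255},{"jaw":0.5,"x":0.3185,"y":-0.0756,"z":0.084,"rx":0,"ry":0,"rz":-1.255},{"jaw":0.5,"x":0.3185,"y":-0.0756,"z":0.084,"rx":0,"ry":0,"rz":-1.255},{"jaw":0.5,"x":0.3185,"y":-0.0756,"z":0.084,"rx":0,"ry":0,"rz":-1.255},{"jaw":0.5,"x":0.3185,"y":-0.0756,"z":0.084,"rx":0,"ry":0,"rz":-1.255},{"jaw":0.5,"x":0.3185,"y":-0.0756,"z":0.084,"rx":0,"ry":0,"rz":-1.255},{"jaw":0.5,"x":0.3185,"y":-0.0756,"z":0.084,"rx":0,"ry":0,"rz":-1.255}])

```text
time_s: 1.15
ee_pos: [0.4614, -0.4041, 0.1602]
eef_rot: [0.711, 0.703, 0.0, -0.0]
wrist_force: [0.3, -0.4, -0.7]
finger_gap: 0.501
gripper_force: 0.0
```

```bash
python3 -c "
from h import *
s=manip.get_state(); print(s['ee_pos'],yaw(s),s['finger_gap'],s['joint_positions'])
wrist(.461,-.404,.065,.02,.05,save='pics/w2.png')
go(.461,-.404,.03,1.56)"
```

```text
[ 0.46136069 -0.40408278  0.16019521] 1.559487238807719 0.5013835956848905 [-8.31882601e-01  4.61325010e-01  1.57285869e+00 -1.78306188e-05
  1.10831880e+00 -8.20565757e-01]
n 3058 c [ 461.6 -403.5] L 97 W 18 ang -1.564 z98 0.039
xyz [ 4.000e-04 -1.000e-04  1.304e-01] rot [-0.    -0.    -0.003] t 1.2
```

Call:
play_rows(rows=[{"jaw":0.5,"x":0,"y":0,"z":0.06,"rx":0,"ry":0,"rz":0},{"jaw":0.5,"x":0,"y":0,"z":0.11,"rx":0,"ry":0,"rz":0},{"jaw":0.5,"x":0,"y":0,"z":0.13,"rx":0,"ry":0,"rz":0},{"jaw":0.5,"x":0,"y":0,"z":0.13,"rx":0,"ry":0,"rz":0},{"jaw":1,"x":0,"y":0,"z":0.13,"rx":0,"ry":0,"rz":0},{"jaw":1,"x":0,"y":0,"z":0.13,"rx":0,"ry":0,"rz":0},{"jaw":1,"x":0,"y":0,"z":0.13,"rx":0,"ry":0,"rz":0},{"jaw":1,"x":0,"y":0,"z":0.13,"rx":0,"ry":0,"rz":0},{"jaw":1,"x":0,"y":0,"z":0.13,"rx":0,"ry":0,"rz":0}])

```text
time_s: 2.33
ee_pos: [0.4616, -0.4052, 0.0318]
eef_rot: [0.711, 0.703, -0.0, 0.001]
wrist_force: [-0.3, 0.3, 7.4]
finger_gap: 0.202
gripper_force: 30.0
```

Call:
play_rows(rows=[{"jaw":1,"x":0,"y":0,"z":-0.04,"rx":0,"ry":0,"rz":0},{"jaw":1,"x":0,"y":0,"z":-0.1,"rx":0,"ry":0,"rz":0},{"jaw":1,"x":0,"y":0,"z":-0.1,"rx":0,"ry":0,"rz":0}])

```text
time_s: 2.7
ee_pos: [0.4637, -0.4072, 0.1355]
eef_rot: [0.711, 0.703, -0.0, 0.005]
wrist_force: [-1.0, -1.1, -1.4]
finger_gap: 0.201
gripper_force: 30.0
```

```bash
python3 -c "
from h import *
s=manip.get_state(); print(s['ee_pos'],s['finger_gap'],s['wrist_force'])
go(.638,-.128,.13,.12)"
```

```text
[ 0.46371006 -0.40718962  0.1355179 ] 0.2005334399397196 [-0.98952521 -1.11204451 -1.44653787]
xyz [0.2811 0.1712 0.0047] rot [1.00e-02 1.00e-03 1.44e+00] t 2.7
```

```bash
cat >> h.py <<'E'
def goc(f,t):
    T=lambda a:np.array([[np.cos(a),np.sin(a),0],[np.sin(a),-np.cos(a),0],[0,0,-1]])
    d=T(f[3]).T@(np.array(t[:3])-f[:3]); print('xyz',d.round(4),'rz %.3f'%(f[3]-t[3]))
E
python3 -c "
from h import *
goc([.4613,-.404,.130,1.56],[.638,-.128,.13,.12])"
```

```text
xyz [0.2779 0.1737 0.    ] rz 1.440
```

Call:
play_rows(rows=[{"jaw":1,"x":0.278,"y":0.174,"z":0,"rx":0,"ry":0,"rz":1.44},{"jaw":1,"x":0.278,"y":0.174,"z":0,"rx":0,"ry":0,"rz":1.44},{"jaw":1,"x":0.278,"y":0.174,"z":0,"rx":0,"ry":0,"rz":1.44},{"jaw":1,"x":0.278,"y":0.174,"z":0,"rx":0,"ry":0,"rz":1.44},{"jaw":1,"x":0.278,"y":0.174,"z":0,"rx":0,"ry":0,"rz":1.44},{"jaw":1,"x":0.278,"y":0.174,"z":0,"rx":0,"ry":0,"rz":1.44},{"jaw":1,"x":0.278,"y":0.174,"z":0,"rx":0,"ry":0,"rz":1.44},{"jaw":1,"x":0.278,"y":0.174,"z":0,"rx":0,"ry":0,"rz":1.44},{"jaw":1,"x":0.278,"y":0.174,"z":0,"rx":0,"ry":0,"rz":1.44},{"jaw":1,"x":0.278,"y":0.174,"z":0,"rx":0,"ry":0,"rz":1.44}])

```text
time_s: 3.95
ee_pos: [0.6376, -0.1284, 0.1298]
eef_rot: [0.998, 0.061, -0.001, -0.0]
wrist_force: [-0.3, 0.4, -2.4]
finger_gap: 0.2
gripper_force: 30.0
```

```bash
python3 -c "
from h import *
s=manip.get_state(); print(s['ee_pos'],yaw(s),s['finger_gap'])
c=cap('top'); w=cloud(c)
p=w[105:225,320:480].reshape(-1,3); 
i=cv2.resize(c['color'][100:230,310:490],(720,520)); cv2.imwrite('pics/t2.png',i)
"
```

```text
[ 0.63762416 -0.12840244  0.12982564] 0.12298872012971637 0.20033323412868428
```

View pics/t2.png

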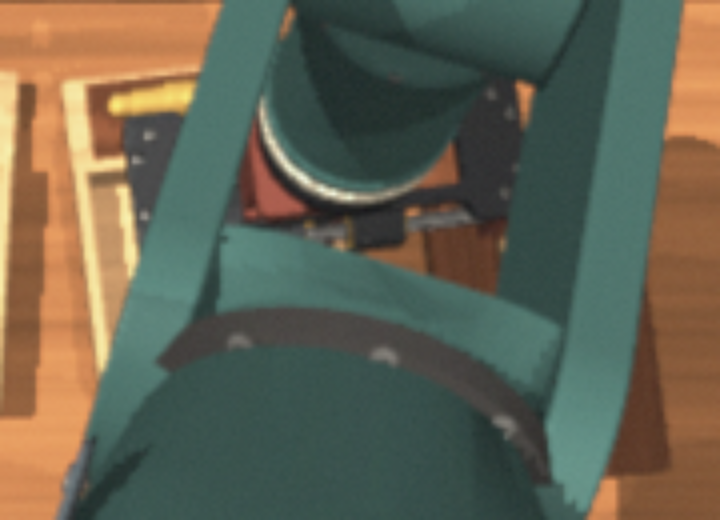

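The arm hides the box from the top camera, so I'll lower by the measured numbers and watch the force.

Call:
play_rows(rows=[{"jaw":1,"x":0,"y":0,"z":0.05,"rx":0,"ry":0,"rz":0},{"jaw":1,"x":0,"y":0,"z":0.08,"rx":0,"ry":0,"rz":0},{"jaw":1,"x":0,"y":0,"z":0.087,"rx":0,"ry":0,"rz":0},{"jaw":1,"x":0,"y":0,"z":0.09,"rx":0,"ry":0,"rz":0},{"jaw":1,"x":0,"y":0,"z":0.092,"rx":0,"ry":0,"rz":0},{"jaw":1,"x":0,"y":0,"z":0.092,"rx":0,"ry":0,"rz":0}])

```text
time_s: 4.75
ee_pos: [0.639, -0.1288, 0.0397]
eef_rot: [0.998, 0.06, 0.001, 0.0]
wrist_force: [0.6, -0.2, -2.7]
finger_gap: 0.207
gripper_force: 30.0
```

Call:
play_rows(rows=[{"jaw":1,"x":0,"y":0,"z":0.001,"rx":0,"ry":0,"rz":0},{"jaw":1,"x":0,"y":0,"z":0.002,"rx":0,"ry":0,"rz":0},{"jaw":1,"x":0,"y":0,"z":0.002,"rx":0,"ry":0,"rz":0}])

```text
time_s: 5.12
ee_pos: [0.6387, -0.1287, 0.0378]
eef_rot: [0.998, 0.06, 0.001, 0.0]
wrist_force: [-1.6, 0.7, 4.3]
finger_gap: 0.205
gripper_force: 30.0
```

Call:
play_rows(rows=[{"jaw":0.68,"x":0,"y":0,"z":0,"rx":0,"ry":0,"rz":0},{"jaw":0.68,"x":0,"y":0,"z":0,"rx":0,"ry":0,"rz":0},{"jaw":0.68,"x":0,"y":0,"z":0,"rx":0,"ry":0,"rz":0},{"jaw":0.68,"x":0,"y":0,"z":-0.02,"rx":0,"ry":0,"rz":0},{"jaw":0.6,"x":0,"y":0,"z":-0.06,"rx":0,"ry":0,"rz":0},{"jaw":0.5,"x":0,"y":0,"z":-0.12,"rx":0,"ry":0,"rz":0},{"jaw":0.5,"x":0,"y":0,"z":-0.12,"rx":0,"ry":0,"rz":0},{"jaw":0.5,"x":0,"y":0,"z":-0.12,"rx":0,"ry":0,"rz":0}])

```text
time_s: 6.12
ee_pos: [0.6383, -0.1285, 0.1577]
eef_rot: [0.998, 0.06, 0.001, 0.0]
wrist_force: [0.4, -0.3, -0.4]
finger_gap: 0.502
gripper_force: 0.0
```

```bash
python3 -c "
from h import *
s=manip.get_state(); print(s['ee_pos'],yaw(s),s['finger_gap'])
go(.451,.005,.16,-.818)
wrist(.638,-.128,.068,.016,.08,save='pics/w3.png')
"
```

```text
[ 0.63825271 -0.12852863  0.15765656] 0.11984303565667048 0.5021890285331984
xyz [-0.1699 -0.155  -0.0026] rot [-0.    -0.001  0.938] t 6.125
n 6323 c [ 639.1 -138.1] L 136 W 61 ang 0.107 z98 0.044
```

View pics/w3.png

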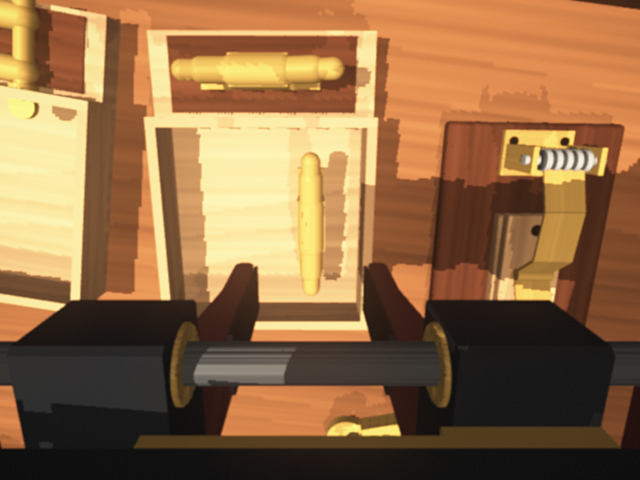

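The wrist view shows cleat_b standing in the cleat box at (311,225), parallel to the walls, with room on its left. Now cleat_a.

Call:
play_rows(rows=[{"jaw":0.5,"x":-0.17,"y":-0.155,"z":0,"rx":0,"ry":0,"rz":0.938},{"jaw":0.5,"x":-0.17,"y":-0.155,"z":0,"rx":0,"ry":0,"rz":0.938},{"jaw":0.5,"x":-0.17,"y":-0.155,"z":0,"rx":0,"ry":0,"rz":0.938},{"jaw":0.5,"x":-0.17,"y":-0.155,"z":0,"rx":0,"ry":0,"rz":0.938},{"jaw":0.5,"x":-0.17,"y":-0.155,"z":0,"rx":0,"ry":0,"rz":0.938},{"jaw":0.5,"x":-0.17,"y":-0.155,"z":0,"rx":0,"ry":0,"rz":0.938},{"jaw":0.5,"x":-0.17,"y":-0.155,"z":0,"rx":0,"ry":0,"rz":0.938},{"jaw":0.5,"x":-0.17,"y":-0.155,"z":0,"rx":0,"ry":0,"rz":0.938}])

```text
time_s: 7.18
ee_pos: [0.4512, 0.0047, 0.1563]
eef_rot: [0.918, -0.397, -0.0, 0.0]
wrist_force: [0.3, -0.9, -0.2]
finger_gap: 0.504
gripper_force: 0.0
```

```bash
python3 -c "
from h import *
s=manip.get_state(); print(s['ee_pos'],yaw(s),s['finger_gap'],s['joint_positions'])
wrist(.451,.005,.065,.02,.05)
go(.451,.005,.03,-.818)
"
```

```text
[0.45122956 0.00474011 0.1563486 ] -0.8167618322053215 0.5040182072432391 [-1.42874818e-01  2.58850563e-01  1.92603878e+00  1.43098694e-04
  9.57243750e-01  2.24460086e+00]
n 3246 c [452.    4.7] L 97 W 18 ang -0.827 z98 0.039
xyz [-3.000e-04 -1.000e-04  1.264e-01] rot [0.    0.    0.001] t 7.225
```

Call:
play_rows(rows=[{"jaw":0.5,"x":0,"y":0,"z":0.06,"rx":0,"ry":0,"rz":0},{"jaw":0.5,"x":0,"y":0,"z":0.105,"rx":0,"ry":0,"rz":0},{"jaw":0.5,"x":0,"y":0,"z":0.126,"rx":0,"ry":0,"rz":0},{"jaw":0.5,"x":0,"y":0,"z":0.126,"rx":0,"ry":0,"rz":0},{"jaw":1,"x":0,"y":0,"z":0.126,"rx":0,"ry":0,"rz":0},{"jaw":1,"x":0,"y":0,"z":0.126,"rx":0,"ry":0,"rz":0},{"jaw":1,"x":0,"y":0,"z":0.126,"rx":0,"ry":0,"rz":0},{"jaw":1,"x":0,"y":0,"z":0.126,"rx":0,"ry":0,"rz":0},{"jaw":1,"x":0,"y":0,"z":0.126,"rx":0,"ry":0,"rz":0}])

```text
time_s: 8.35
ee_pos: [0.4516, 0.0049, 0.0316]
eef_rot: [0.918, -0.398, 0.001, -0.0]
wrist_force: [-0.7, -0.2, 8.1]
finger_gap: 0.203
gripper_force: 29.9
```

```bash
python3 -c "
from h import *
goc([.4512,.0047,.13,-.817],[.630,-.068,.13,.12])
goc([.630,-.068,.16,.12],[.464,-.212,.16,-1.272])
"
```

```text
xyz [ 0.1754 -0.0806  0.    ] rz -0.937
xyz [-0.182   0.1231  0.    ] rz 1.392
```

Call:
play_rows(rows=[{"jaw":1,"x":0,"y":0,"z":-0.05,"rx":0,"ry":0,"rz":0},{"jaw":1,"x":0,"y":0,"z":-0.1,"rx":0,"ry":0,"rz":0},{"jaw":1,"x":0.175,"y":-0.081,"z":-0.1,"rx":0,"ry":0,"rz":-0.937},{"jaw":1,"x":0.175,"y":-0.081,"z":-0.1,"rx":0,"ry":0,"rz":-0.937},{"jaw":1,"x":0.175,"y":-0.081,"z":-0.1,"rx":0,"ry":0,"rz":-0.937},{"jaw":1,"x":0.175,"y":-0.081,"z":-0.1,"rx":0,"ry":0,"rz":-0.937},{"jaw":1,"x":0.175,"y":-0.081,"z":-0.1,"rx":0,"ry":0,"rz":-0.937},{"jaw":1,"x":0.175,"y":-0.081,"z":-0.1,"rx":0,"ry":0,"rz":-0.937},{"jaw":1,"x":0.175,"y":-0.081,"z":-0.1,"rx":0,"ry":0,"rz":-0.937},{"jaw":1,"x":0.175,"y":-0.081,"z":-0.1,"rx":0,"ry":0,"rz":-0.937}])

```text
time_s: 9.6
ee_pos: [0.6294, -0.0672, 0.1308]
eef_rot: [0.998, 0.058, -0.0, -0.0]
wrist_force: [0.5, -0.3, -2.1]
finger_gap: 0.201
gripper_force: 29.9
```

```bash
python3 -c "
from h import *
s=manip.get_state(); print(s['ee_pos'],yaw(s),s['finger_gap'])
go(.630,-.068,.038,.12)
"
```

```text
[ 0.62941367 -0.06719925  0.13075491] 0.11686122795694392 0.20101938017183818
xyz [0.0005 0.0009 0.0928] rot [-0.     0.    -0.003] t 9.6
```

Call:
play_rows(rows=[{"jaw":1,"x":0,"y":0.001,"z":0.05,"rx":0,"ry":0,"rz":0},{"jaw":1,"x":0,"y":0.001,"z":0.08,"rx":0,"ry":0,"rz":0},{"jaw":1,"x":0,"y":0.001,"z":0.088,"rx":0,"ry":0,"rz":0},{"jaw":1,"x":0,"y":0.001,"z":0.091,"rx":0,"ry":0,"rz":0},{"jaw":1,"x":0,"y":0.001,"z":0.093,"rx":0,"ry":0,"rz":0},{"jaw":1,"x":0,"y":0.001,"z":0.094,"rx":0,"ry":0,"rz":0},{"jaw":1,"x":0,"y":0.001,"z":0.094,"rx":0,"ry":0,"rz":0}])

```text
time_s: 10.48
ee_pos: [0.6306, -0.0685, 0.0377]
eef_rot: [0.998, 0.059, 0.001, 0.0]
wrist_force: [0.3, -0.2, 0.8]
finger_gap: 0.205
gripper_force: 29.9
```

Call:
play_rows(rows=[{"jaw":0.7,"x":0,"y":0,"z":0.001,"rx":0,"ry":0,"rz":0},{"jaw":0.7,"x":0,"y":0,"z":0.001,"rx":0,"ry":0,"rz":0},{"jaw":0.7,"x":0,"y":0,"z":0.001,"rx":0,"ry":0,"rz":0},{"jaw":0.7,"x":0,"y":0,"z":-0.02,"rx":0,"ry":0,"rz":0},{"jaw":0.7,"x":0,"y":0,"z":-0.07,"rx":0,"ry":0,"rz":0},{"jaw":0.5,"x":0,"y":0,"z":-0.123,"rx":0,"ry":0,"rz":0},{"jaw":0.5,"x":0,"y":0,"z":-0.123,"rx":0,"ry":0,"rz":0}])

```text
time_s: 11.35
ee_pos: [0.6332, -0.069, 0.1645]
eef_rot: [0.998, 0.059, 0.004, 0.001]
wrist_force: [0.0, 0.7, -0.2]
finger_gap: 0.481
gripper_force: 0.0
```

```bash
python3 -c "
from h import *
s=manip.get_state(); print(s['ee_pos'],yaw(s),s['finger_gap'])
wrist(.63,-.068,.06,.036,.06)
go(.464,-.212,.16,-1.272)
go(.464,-.212,.16,1.87)
"
```

```text
[ 0.63315877 -0.0690069   0.16453367] 0.11889970930659398 0.4808020349242591
n 4301 c [632.2 -77.3] L 101 W 96 ang -1.456 z98 0.045
xyz [-0.1831  0.1225  0.0013] rot [-0.002 -0.005  1.391] t 11.4
xyz [-0.1831  0.1225  0.0013] rot [ 0.005 -0.002 -1.751] t 11.4
```

Call:
play_rows(rows=[{"jaw":0.4,"x":-0.181,"y":0.1225,"z":0,"rx":0,"ry":0,"rz":1.391},{"jaw":0.4,"x":-0.181,"y":0.1225,"z":0,"rx":0,"ry":0,"rz":1.391},{"jaw":0.4,"x":-0.181,"y":0.1225,"z":0,"rx":0,"ry":0,"rz":1.391},{"jaw":0.4,"x":-0.181,"y":0.1225,"z":0,"rx":0,"ry":0,"rz":1.391},{"jaw":0.4,"x":-0.181,"y":0.1225,"z":0,"rx":0,"ry":0,"rz":1.391},{"jaw":0.4,"x":-0.181,"y":0.1225,"z":0,"rx":0,"ry":0,"rz":1.391},{"jaw":0.4,"x":-0.181,"y":0.1225,"z":0,"rx":0,"ry":0,"rz":1.391},{"jaw":0.4,"x":-0.181,"y":0.1225,"z":0,"rx":0,"ry":0,"rz":1.391},{"jaw":0.4,"x":-0.181,"y":0.1225,"z":0,"rx":0,"ry":0,"rz":1.391},{"jaw":0.4,"x":-0.181,"y":0.1225,"z":0,"rx":0,"ry":0,"rz":1.391}])

```text
time_s: 12.65
ee_pos: [0.464, -0.211, 0.1588]
eef_rot: [0.805, -0.593, -0.001, 0.0]
wrist_force: [-0.7, -0.2, 0.2]
finger_gap: 0.6
gripper_force: 0.0
```

```bash
python3 -c "
from h import *
s=manip.get_state(); print(s['ee_pos'],yaw(s),s['finger_gap'],s['joint_positions'])
c,p=wrist(.464,-.212,.06,.007,.06,save='pics/w4.png')
t=yaw(s)
q=p[(p[:,2]>.011)&(p[:,2]<.017)]; print('saddle',len(q),np.median(q,0))
q=p[p[:,2]>.025]; r=cv2.minAreaRect((q[:,:2]*1000).astype(np.float32)); print('horns',r)
go(.464,-.212,.024,-1.272)
"
```

```text
[ 0.46396971 -0.2110387   0.15877582] -1.2706098803248906 0.5995022273229875 [-5.62534874e-01  3.31410728e-01  1.80212872e+00  1.02178601e-04
  1.00996399e+00  2.27881602e+00]
n 4353 c [ 467.  -213.6] L 100 W 56 ang -0.895 z98 0.044
saddle 1073 [ 0.463529   -0.20820609  0.01365761]
horns ((465.92388916015625, -212.5814971923828), (12.51321792602539, 78.43343353271484), 17.29989242553711)
xyz [0.0009 0.0003 0.135 ] rot [0.001 0.001 0.001] t 12.7
```

View pics/w4.png

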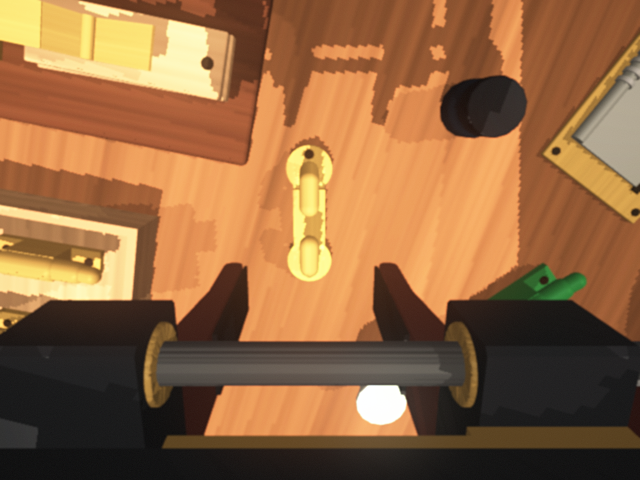

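The wrist view shows the chock at (310,215), aligned between the fingers. The white pot at (380,405) and the black one at (485,105) are clear. Descending.

Call:
play_rows(rows=[{"jaw":0.4,"x":0.002,"y":-0.0015,"z":0.06,"rx":0,"ry":0,"rz":0},{"jaw":0.4,"x":0.002,"y":-0.0015,"z":0.11,"rx":0,"ry":0,"rz":0},{"jaw":0.4,"x":0.002,"y":-0.0015,"z":0.13,"rx":0,"ry":0,"rz":0},{"jaw":0.4,"x":0.002,"y":-0.0015,"z":0.134,"rx":0,"ry":0,"rz":0},{"jaw":1,"x":0.002,"y":-0.0015,"z":0.134,"rx":0,"ry":0,"rz":0},{"jaw":1,"x":0.002,"y":-0.0015,"z":0.134,"rx":0,"ry":0,"rz":0},{"jaw":1,"x":0.002,"y":-0.0015,"z":0.134,"rx":0,"ry":0,"rz":0},{"jaw":1,"x":0.002,"y":-0.0015,"z":0.134,"rx":0,"ry":0,"rz":0},{"jaw":1,"x":0.002,"y":-0.0015,"z":0.134,"rx":0,"ry":0,"rz":0},{"jaw":1,"x":0.002,"y":-0.0015,"z":0.134,"rx":0,"ry":0,"rz":0}])

```text
time_s: 13.95
ee_pos: [0.4669, -0.2132, 0.0265]
eef_rot: [0.804, -0.594, 0.001, 0.0]
wrist_force: [-1.9, -0.5, 7.5]
finger_gap: 0.244
gripper_force: 30.0
```

```bash
python3 -c "
from h import *
goc([.466,-.2125,.125,-1.271],[.629,.279,.125,.084])
goc([.629,.279,.16,.084],[.455,.192,.16,.9])
"
```

```text
xyz [-0.4214 -0.3009  0.    ] rz -1.355
xyz [-0.1807  0.0721  0.    ] rz -0.816
```

Call:
play_rows(rows=[{"jaw":1,"x":0,"y":0,"z":-0.05,"rx":0,"ry":0,"rz":0},{"jaw":1,"x":0,"y":0,"z":-0.1,"rx":0,"ry":0,"rz":0},{"jaw":1,"x":-0.421,"y":-0.301,"z":-0.1,"rx":0,"ry":0,"rz":-1.355},{"jaw":1,"x":-0.421,"y":-0.301,"z":-0.1,"rx":0,"ry":0,"rz":-1.355},{"jaw":1,"x":-0.421,"y":-0.301,"z":-0.1,"rx":0,"ry":0,"rz":-1.355},{"jaw":1,"x":-0.421,"y":-0.301,"z":-0.1,"rx":0,"ry":0,"rz":-1.355},{"jaw":1,"x":-0.421,"y":-0.301,"z":-0.1,"rx":0,"ry":0,"rz":-1.355},{"jaw":1,"x":-0.421,"y":-0.301,"z":-0.1,"rx":0,"ry":0,"rz":-1.355},{"jaw":1,"x":-0.421,"y":-0.301,"z":-0.1,"rx":0,"ry":0,"rz":-1.355},{"jaw":1,"x":-0.421,"y":-0.301,"z":-0.1,"rx":0,"ry":0,"rz":-1.355},{"jaw":1,"x":-0.421,"y":-0.301,"z":-0.1,"rx":0,"ry":0,"rz":-1.355},{"jaw":1,"x":-0.421,"y":-0.301,"z":-0.1,"rx":0,"ry":0,"rz":-1.355}])

```text
time_s: 15.45
ee_pos: [0.6299, 0.2787, 0.1251]
eef_rot: [0.999, 0.042, -0.0, 0.0]
wrist_force: [-0.3, 0.2, -2.6]
finger_gap: 0.244
gripper_force: 30.0
```

```bash
python3 -c "
from h import *
s=manip.get_state(); print(s['ee_pos'],yaw(s),s['finger_gap'],s['wrist_force'])
go(.629,.279,.033,.084)
"
```

```text
[0.62989952 0.27870867 0.12506927] 0.08433715547999297 0.2444550431871344 [-0.33090752  0.21575545 -2.60439194]
xyz [-0.0008 -0.0004  0.0921] rot [0.    0.001 0.   ] t 15.45
```

Call:
play_rows(rows=[{"jaw":1,"x":0,"y":0,"z":0.05,"rx":0,"ry":0,"rz":0},{"jaw":1,"x":0,"y":0,"z":0.08,"rx":0,"ry":0,"rz":0},{"jaw":1,"x":0,"y":0,"z":0.088,"rx":0,"ry":0,"rz":0},{"jaw":1,"x":0,"y":0,"z":0.091,"rx":0,"ry":0,"rz":0},{"jaw":1,"x":0,"y":0,"z":0.093,"rx":0,"ry":0,"rz":0},{"jaw":1,"x":0,"y":0,"z":0.094,"rx":0,"ry":0,"rz":0},{"jaw":1,"x":0,"y":0,"z":0.094,"rx":0,"ry":0,"rz":0}])

```text
time_s: 16.32
ee_pos: [0.6309, 0.2782, 0.0326]
eef_rot: [0.999, 0.041, 0.001, -0.0]
wrist_force: [0.3, 0.2, -0.3]
finger_gap: 0.248
gripper_force: 30.0
```

Call:
play_rows(rows=[{"jaw":1,"x":0,"y":0,"z":0.001,"rx":0,"ry":0,"rz":0},{"jaw":1,"x":0,"y":0,"z":0.001,"rx":0,"ry":0,"rz":0},{"jaw":0.55,"x":0,"y":0,"z":0.001,"rx":0,"ry":0,"rz":0},{"jaw":0.55,"x":0,"y":0,"z":0.001,"rx":0,"ry":0,"rz":0},{"jaw":0.55,"x":0,"y":0,"z":0.001,"rx":0,"ry":0,"rz":0},{"jaw":0.55,"x":0,"y":0,"z":-0.02,"rx":0,"ry":0,"rz":0},{"jaw":0.5,"x":0,"y":0,"z":-0.07,"rx":0,"ry":0,"rz":0},{"jaw":0.2,"x":0,"y":0,"z":-0.128,"rx":0,"ry":0,"rz":0},{"jaw":0.1,"x":0,"y":0,"z":-0.128,"rx":0,"ry":0,"rz":0},{"jaw":0.1,"x":0,"y":0,"z":-0.128,"rx":0,"ry":0,"rz":0}])

```text
time_s: 17.58
ee_pos: [0.6304, 0.278, 0.1607]
eef_rot: [0.999, 0.041, 0.001, -0.0]
wrist_force: [-0.8, 0.6, -1.3]
finger_gap: 0.803
gripper_force: 0.0
```

```bash
python3 -c "
from h import *
s=manip.get_state(); print(s['ee_pos'],yaw(s),s['finger_gap'])
wrist(.63,.279,.06,.015,.06,save='pics/w5.png')
# shackle from top depth: pin direction
w=np.load('top0.npz')['w'][225:270,210:262].reshape(-1,3); w=w[w[:,2]>.007]
m=np.zeros((110,110),np.uint8)
for x,y,z in w: m[int((.51-x)*1000),int((.245-y)*1000)]=min(255,int(z*8000))
cv2.imwrite('pics/sh.png',cv2.resize(m,(330,330),interpolation=0))
go(.455,.192,.17,.9)
"
```

```text
[0.6303957  0.27804838 0.16070498] 0.08284596360125723 0.8025706380274069
n 2945 c [630.4 277.8] L 98 W 29 ang 0.071 z98 0.05
xyz [-0.1811  0.071  -0.0104] rot [-0.     0.001 -0.817] t 17.625
```

View pics/w5.png

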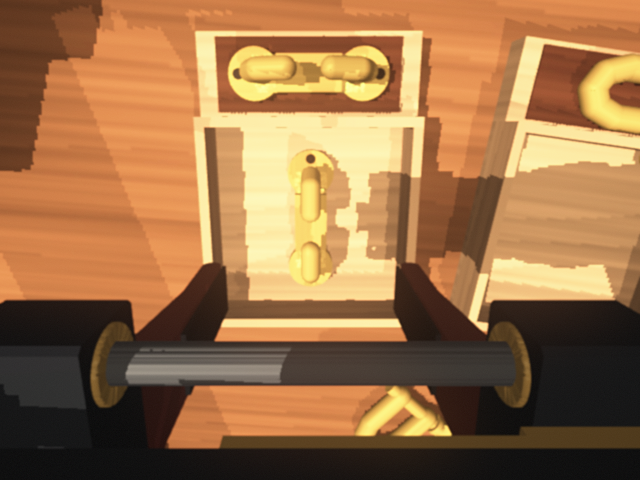

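The chock stands in the middle of its box at (310,215). The shackle's crown points toward image lower-left, so its axis is at about -0.66 rad. I'll hover over it and fit it from the wrist view.

```bash
python3 -c "
from h import *
go(.452,.2,.17,-.66)
"
```

```text
xyz [-0.1835  0.0628 -0.0104] rot [0.001 0.001 0.743] t 17.625
```

Call:
play_rows(rows=[{"jaw":0.1,"x":-0.1835,"y":0.063,"z":-0.01,"rx":0,"ry":0,"rz":0.743},{"jaw":0.1,"x":-0.1835,"y":0.063,"z":-0.01,"rx":0,"ry":0,"rz":0.743},{"jaw":0.1,"x":-0.1835,"y":0.063,"z":-0.01,"rx":0,"ry":0,"rz":0.743},{"jaw":0.1,"x":-0.1835,"y":0.063,"z":-0.01,"rx":0,"ry":0,"rz":0.743},{"jaw":0.1,"x":-0.1835,"y":0.063,"z":-0.01,"rx":0,"ry":0,"rz":0.743},{"jaw":0.1,"x":-0.1835,"y":0.063,"z":-0.01,"rx":0,"ry":0,"rz":0.743},{"jaw":0.1,"x":-0.1835,"y":0.063,"z":-0.01,"rx":0,"ry":0,"rz":0.743}])

```text
time_s: 18.5
ee_pos: [0.4537, 0.2004, 0.1694]
eef_rot: [0.946, -0.323, -0.0, -0.0]
wrist_force: [0.2, 0.6, -0.1]
finger_gap: 0.903
gripper_force: 0.0
```

```bash
python3 -c "
from h import *
s=manip.get_state(); print(s['ee_pos'],yaw(s),s['finger_gap'],s['joint_positions'])
c,p=wrist(.452,.195,.06,.006,.03,save='pics/w6.png')
np.save('sh.npy',p)
# template fit: bar U + pin mask, distance to model skeleton
t=np.linspace(-np.pi/2,np.pi/2,25)
rc=19.; sk=[(34.5-8+0-rc+rc*np.cos(a)*1.0,rc*np.sin(a)) for a in t]; xs=sk[0][0]
sk=[( (26.5-19)+19*np.cos(a),19*np.sin(a)) for a in t]+[(x,y) for x in np.arange(-30,8,2) for y in(-19,19)]+[(-27,y) for y in np.arange(-27,44,2)]
sk=np.array(sk)
from scipy.spatial import cKDTree; from scipy.optimize import minimize
q=p[:,:2]*1000; q=q[::max(1,len(q)//1200)]
def f(v):
    Rm=np.array([[np.cos(v[2]),-np.sin(v[2])],[np.sin(v[2]),np.cos(v[2])]]); m=sk@Rm.T+v[:2]
    return np.mean(np.minimum(cKDTree(m).query(q)[0],12)**2)+np.mean(np.minimum(cKDTree(q).query(m)[0],12)**2)
b=min((minimize(f,[452+dx,200+dy,2.48+da],method='Nelder-Mead') for dx in(-6,6) for dy in(-6,6) for da in(-.15,.15)),key=lambda r:r.fun)
print(b.x,b.fun)
"
```

```text
[0.45367615 0.20037335 0.1693721 ] -0.6582065153730859 0.9031566156753619 [2.76436923e-01 2.98461465e-01 1.82097493e+00 1.44609450e-04
 1.02216017e+00 2.50536435e+00]
n 4745 c [454.  190.9] L 72 W 67 ang 0.907 z98 0.017
[459.61701763 196.70401153   2.44097039] 25.440502945105553
```

View pics/w6.png

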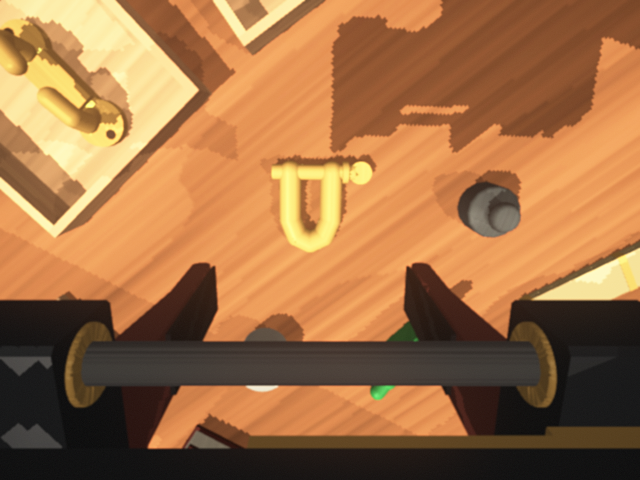

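The wrist view shows the shackle at (310,210) with its legs parallel to the fingers, and the dark ink bottle well clear at (490,210). The fit gives origin (0.459, 0.197) at yaw -0.67.

Call:
play_rows(rows=[{"jaw":0.1,"x":0.006,"y":-0.001,"z":0.06,"rx":0,"ry":0,"rz":0.012},{"jaw":0.1,"x":0.006,"y":-0.001,"z":0.115,"rx":0,"ry":0,"rz":0.012},{"jaw":0.1,"x":0.006,"y":-0.001,"z":0.14,"rx":0,"ry":0,"rz":0.012},{"jaw":0.1,"x":0.006,"y":-0.001,"z":0.145,"rx":0,"ry":0,"rz":0.012},{"jaw":1,"x":0.006,"y":-0.001,"z":0.145,"rx":0,"ry":0,"rz":0.012},{"jaw":1,"x":0.006,"y":-0.001,"z":0.145,"rx":0,"ry":0,"rz":0.012},{"jaw":1,"x":0.006,"y":-0.001,"z":0.145,"rx":0,"ry":0,"rz":0.012},{"jaw":1,"x":0.006,"y":-0.001,"z":0.145,"rx":0,"ry":0,"rz":0.012},{"jaw":1,"x":0.006,"y":-0.001,"z":0.145,"rx":0,"ry":0,"rz":0.012},{"jaw":1,"x":0.006,"y":-0.001,"z":0.145,"rx":0,"ry":0,"rz":0.012}])

```text
time_s: 19.8
ee_pos: [0.4587, 0.1973, 0.0255]
eef_rot: [0.944, -0.33, 0.001, -0.0]
wrist_force: [-0.7, 0.1, 6.8]
finger_gap: 0.515
gripper_force: 30.0
```

```bash
python3 -c "
from h import *
goc([.459,.197,.124,-.67],[.635,.089,.124,-.054])
goc([.635,.089,.16,-.054],[.425,.413,.16,0])
"
```

```text
xyz [ 0.205  -0.0246  0.    ] rz -0.616
xyz [-0.2272 -0.3122  0.    ] rz -0.054
```

Call:
play_rows(rows=[{"jaw":1,"x":0,"y":0,"z":-0.05,"rx":0,"ry":0,"rz":0},{"jaw":1,"x":0,"y":0,"z":-0.1,"rx":0,"ry":0,"rz":0},{"jaw":1,"x":0.197,"y":-0.026,"z":-0.1,"rx":0,"ry":0,"rz":-0.616},{"jaw":1,"x":0.197,"y":-0.026,"z":-0.1,"rx":0,"ry":0,"rz":-0.616},{"jaw":1,"x":0.197,"y":-0.026,"z":-0.1,"rx":0,"ry":0,"rz":-0.616},{"jaw":1,"x":0.197,"y":-0.026,"z":-0.1,"rx":0,"ry":0,"rz":-0.616},{"jaw":1,"x":0.197,"y":-0.026,"z":-0.1,"rx":0,"ry":0,"rz":-0.616},{"jaw":1,"x":0.197,"y":-0.026,"z":-0.1,"rx":0,"ry":0,"rz":-0.616},{"jaw":1,"x":0.197,"y":-0.026,"z":-0.1,"rx":0,"ry":0,"rz":-0.616}])

```text
time_s: 20.92
ee_pos: [0.6272, 0.0956, 0.1246]
eef_rot: [1.0, -0.028, -0.001, -0.0]
wrist_force: [0.3, 0.3, -1.4]
finger_gap: 0.513
gripper_force: 30.0
```

```bash
python3 -c "
from h import *
s=manip.get_state(); print(s['ee_pos'],yaw(s),s['finger_gap'],s['wrist_force'])
go(.630,.095,.032,-.054)
"
```

```text
[0.6271618  0.0956093  0.12459858] -0.05582803444607326 0.5134872806841143 [ 0.32287495  0.31888149 -1.40498417]
xyz [0.003  0.0005 0.0926] rot [-0.     0.001 -0.002] t 20.925
```

Call:
play_rows(rows=[{"jaw":1,"x":0,"y":0,"z":0.05,"rx":0,"ry":0,"rz":0},{"jaw":1,"x":0,"y":0,"z":0.08,"rx":0,"ry":0,"rz":0},{"jaw":1,"x":0,"y":0,"z":0.089,"rx":0,"ry":0,"rz":0},{"jaw":1,"x":0,"y":0,"z":0.092,"rx":0,"ry":0,"rz":0},{"jaw":1,"x":0,"y":0,"z":0.094,"rx":0,"ry":0,"rz":0},{"jaw":1,"x":0,"y":0,"z":0.095,"rx":0,"ry":0,"rz":0},{"jaw":1,"x":0,"y":0,"z":0.095,"rx":0,"ry":0,"rz":0}])

```text
time_s: 21.8
ee_pos: [0.6295, 0.095, 0.0315]
eef_rot: [1.0, -0.028, 0.001, -0.0]
wrist_force: [-0.6, -0.1, 5.5]
finger_gap: 0.512
gripper_force: 30.0
```

Call:
play_rows(rows=[{"jaw":0.32,"x":0,"y":0,"z":0,"rx":0,"ry":0,"rz":0},{"jaw":0.32,"x":0,"y":0,"z":0,"rx":0,"ry":0,"rz":0},{"jaw":0.32,"x":0,"y":0,"z":0,"rx":0,"ry":0,"rz":0},{"jaw":0.32,"x":0,"y":0,"z":-0.02,"rx":0,"ry":0,"rz":0},{"jaw":0.32,"x":0,"y":0,"z":-0.07,"rx":0,"ry":0,"rz":0},{"jaw":0.3,"x":0,"y":0,"z":-0.13,"rx":0,"ry":0,"rz":0},{"jaw":0.3,"x":0,"y":0,"z":-0.13,"rx":0,"ry":0,"rz":0},{"jaw":0.3,"x":0,"y":0,"z":-0.13,"rx":0,"ry":0,"rz":0}])

```text
time_s: 22.8
ee_pos: [0.6284, 0.0949, 0.1606]
eef_rot: [1.0, -0.028, 0.001, -0.0]
wrist_force: [-0.4, 0.3, 0.2]
finger_gap: 0.7
gripper_force: 0.0
```

```bash
python3 -c "
from h import *
s=manip.get_state(); print(s['ee_pos'],yaw(s),s['finger_gap'])
wrist(.63,.095,.055,.012,.06,save='pics/w7.png')
go(.42,.41,.16,-.09); go(.42,.41,.16,.09)
"
```

```text
[0.62837384 0.09486978 0.16059151] -0.056141332114985995 0.7002171512129619
n 5173 c [629.6  87.7] L 71 W 68 ang 1.517 z98 0.023
xyz [-0.225  -0.303  -0.0004] rot [0.    0.001 0.034] t 22.85
xyz [-0.225  -0.303  -0.0004] rot [-0.     0.001 -0.146] t 22.85
```

View pics/w7.png

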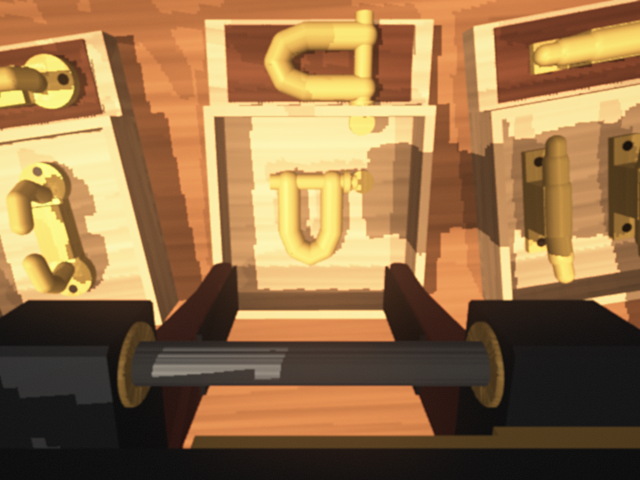

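The shackle lies flat in its box at (310,215), and both cleats stand side by side in theirs at the right. Now the tally.

Call:
play_rows(rows=[{"jaw":0.3,"x":-0.225,"y":-0.303,"z":0,"rx":0,"ry":0,"rz":-0.106},{"jaw":0.3,"x":-0.225,"y":-0.303,"z":0,"rx":0,"ry":0,"rz":-0.106},{"jaw":0.3,"x":-0.225,"y":-0.303,"z":0,"rx":0,"ry":0,"rz":-0.106},{"jaw":0.3,"x":-0.225,"y":-0.303,"z":0,"rx":0,"ry":0,"rz":-0.106},{"jaw":0.3,"x":-0.225,"y":-0.303,"z":0,"rx":0,"ry":0,"rz":-0.106},{"jaw":0.3,"x":-0.225,"y":-0.303,"z":0,"rx":0,"ry":0,"rz":-0.106},{"jaw":0.3,"x":-0.225,"y":-0.303,"z":0,"rx":0,"ry":0,"rz":-0.106},{"jaw":0.3,"x":-0.225,"y":-0.303,"z":0,"rx":0,"ry":0,"rz":-0.106},{"jaw":0.3,"x":-0.225,"y":-0.303,"z":0,"rx":0,"ry":0,"rz":-0.106}])

```text
time_s: 23.98
ee_pos: [0.4214, 0.4086, 0.159]
eef_rot: [1.0, 0.024, -0.0, 0.001]
wrist_force: [0.7, -0.3, -0.0]
finger_gap: 0.7
gripper_force: 0.0
```

```bash
python3 -c "
from h import *
s=manip.get_state(); print(s['ee_pos'],yaw(s),s['finger_gap'])
# tally from wrist
c,p=wrist(.461,.413,.066,.006,.02,save='pics/w8.png')
# also top now, unobstructed clip: fit board + tally
c=cap('top'); w=cloud(c); q=w[115:235,400:490].reshape(-1,3)
def rc(m,n):
    r=cv2.minAreaRect((q[m][:,:2]*1000).astype(np.float32)); print(n,m.sum(),r)
x,y,z=q.T
rc((z>.007)&(z<.065)&(abs(y+.277)<.085)&(x>.52),'board')
rc((z>.009)&(z<.016),'boardonly')
rc((z>.025)&(z<.033)&(abs(y+.28)<.05),'tallytop')
rc((z>.04)&(z<.075)&(abs(y+.28)<.05),'arm')
wt=np.load('top0.npz')['w'][212:285,112:160].reshape(-1,3); k=(wt[:,2]>.006)&(wt[:,2]<.012)&(abs(wt[:,1]-.413)<.035)
print('tally top cam',cv2.minAreaRect((wt[k][:,:2]*1000).astype(np.float32)))
"
```

```text
[0.42140605 0.40856292 0.15903207] 0.04823253949682561 0.6995491970150789
n 9913 c [462.  414.1] L 120 W 40 ang 0.071 z98 0.01
board 4677 ((629.840087890625, -281.36761474609375), (212.8238983154297, 121.44762420654297), 5.989278316497803)
boardonly 2917 ((623.3990478515625, -281.73309326171875), (199.96249389648438, 120.59860229492188), 6.048454284667969)
tallytop 590 ((626.0238037109375, -281.8765563964844), (165.26295471191406, 42.49080276489258), 6.246227264404297)
arm 616 ((644.2385864257812, -281.5181579589844), (129.4553680419922, 49.37063980102539), 7.3675103187561035)
tally top cam ((461.58349609375, 408.1200866699219), (120.27175903320312, 51.479827880859375), 1.9945964813232422)
```

View pics/w8.png

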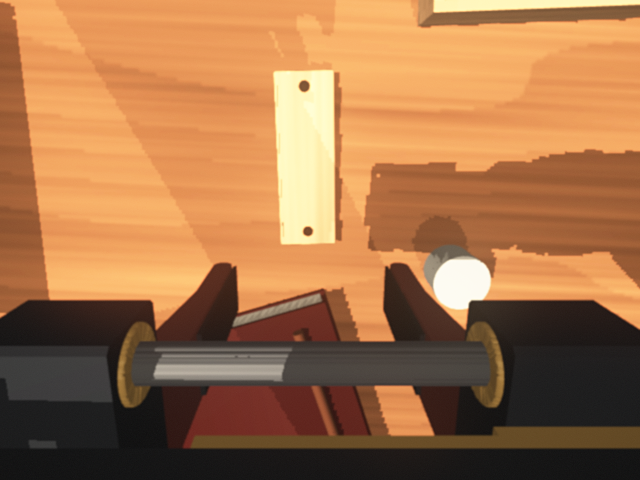

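The wrist view shows the tally at (306,157), with the grey tin at (460,280) clear of it and the book below. I'll grip 45 mm from its middle, toward the robot.

Call:
play_rows(rows=[{"jaw":0.3,"x":-0.004,"y":-0.0025,"z":0.06,"rx":0,"ry":0,"rz":-0.023},{"jaw":0.3,"x":-0.004,"y":-0.0025,"z":0.115,"rx":0,"ry":0,"rz":-0.023},{"jaw":0.3,"x":-0.004,"y":-0.0025,"z":0.132,"rx":0,"ry":0,"rz":-0.023},{"jaw":0.3,"x":-0.004,"y":-0.0025,"z":0.135,"rx":0,"ry":0,"rz":-0.023},{"jaw":1,"x":-0.004,"y":-0.0025,"z":0.135,"rx":0,"ry":0,"rz":-0.023},{"jaw":1,"x":-0.004,"y":-0.0025,"z":0.135,"rx":0,"ry":0,"rz":-0.023},{"jaw":1,"x":-0.004,"y":-0.0025,"z":0.135,"rx":0,"ry":0,"rz":-0.023},{"jaw":1,"x":-0.004,"y":-0.0025,"z":0.135,"rx":0,"ry":0,"rz":-0.023},{"jaw":1,"x":-0.004,"y":-0.0025,"z":0.135,"rx":0,"ry":0,"rz":-0.023},{"jaw":1,"x":-0.004,"y":-0.0025,"z":0.135,"rx":0,"ry":0,"rz":-0.023}])

```text
time_s: 25.32
ee_pos: [0.4177, 0.4131, 0.0264]
eef_rot: [0.999, 0.037, 0.001, -0.001]
wrist_force: [-0.1, -0.8, 8.3]
finger_gap: 0.451
gripper_force: 29.8
```

```bash
python3 -c "
from h import *
s=manip.get_state(); print(s['ee_pos'],yaw(s),s['finger_gap'])
C=np.array([623.4,-281.7])/1000; a=.1056; u=np.array([np.cos(a),np.sin(a)])
for dx in(-65,-165): print(dx,C+u*dx/1000)
st=C-u*.165
goc([.4172,.4109,.125,.071],[*st,.125,a])
"
```

```text
[0.41766399 0.41305422 0.0263512 ] 0.07314842456386562 0.45072103949904485
-65 [ 0.55876208 -0.28855125]
-165 [ 0.45931913 -0.29909163]
xyz [-0.0084  0.7112  0.    ] rz -0.035
```

Call:
play_rows(rows=[{"jaw":1,"x":0,"y":0,"z":-0.05,"rx":0,"ry":0,"rz":0},{"jaw":1,"x":0,"y":0,"z":-0.1,"rx":0,"ry":0,"rz":0},{"jaw":1,"x":0.02,"y":0.36,"z":-0.11,"rx":0,"ry":0,"rz":0},{"jaw":1,"x":0.02,"y":0.36,"z":-0.11,"rx":0,"ry":0,"rz":0},{"jaw":1,"x":0.02,"y":0.36,"z":-0.11,"rx":0,"ry":0,"rz":0},{"jaw":1,"x":0.02,"y":0.36,"z":-0.11,"rx":0,"ry":0,"rz":0},{"jaw":1,"x":0.02,"y":0.36,"z":-0.11,"rx":0,"ry":0,"rz":0},{"jaw":1,"x":0.02,"y":0.36,"z":-0.11,"rx":0,"ry":0,"rz":0},{"jaw":1,"x":0.02,"y":0.36,"z":-0.11,"rx":0,"ry":0,"rz":0},{"jaw":1,"x":0.02,"y":0.36,"z":-0.11,"rx":0,"ry":0,"rz":0}])

```text
time_s: 26.58
ee_pos: [0.4627, 0.055, 0.135]
eef_rot: [0.999, 0.036, 0.0, -0.0]
wrist_force: [-0.3, 0.3, -0.5]
finger_gap: 0.451
gripper_force: 29.8
```

```bash
python3 -c "
from h import *
s=manip.get_state(); print(s['ee_pos'],yaw(s),s['finger_gap'],s['joint_positions'])
go(.4593,-.2991,.13,.1056)
"
```

```text
[0.46273212 0.05500987 0.13497851] 0.0718412317558408 0.45113188927848114 [-3.04941439e-02  3.10161405e-01  1.91929876e+00  6.78354805e-04
  9.11848247e-01  1.46804560e+00]
xyz [-0.0288  0.353   0.0048] rot [-0.    -0.    -0.034] t 26.575
```

Call:
play_rows(rows=[{"jaw":1,"x":-0.029,"y":0.353,"z":0.005,"rx":0,"ry":0,"rz":-0.034},{"jaw":1,"x":-0.029,"y":0.353,"z":0.005,"rx":0,"ry":0,"rz":-0.034},{"jaw":1,"x":-0.029,"y":0.353,"z":0.005,"rx":0,"ry":0,"rz":-0.034},{"jaw":1,"x":-0.029,"y":0.353,"z":0.005,"rx":0,"ry":0,"rz":-0.034},{"jaw":1,"x":-0.029,"y":0.353,"z":0.005,"rx":0,"ry":0,"rz":-0.034},{"jaw":1,"x":-0.029,"y":0.353,"z":0.005,"rx":0,"ry":0,"rz":-0.034},{"jaw":1,"x":-0.029,"y":0.353,"z":0.005,"rx":0,"ry":0,"rz":-0.034},{"jaw":1,"x":-0.029,"y":0.353,"z":0.005,"rx":0,"ry":0,"rz":-0.034},{"jaw":1,"x":-0.029,"y":0.353,"z":0.005,"rx":0,"ry":0,"rz":-0.034}])

```text
time_s: 27.7
ee_pos: [0.4597, -0.2973, 0.1295]
eef_rot: [0.999, 0.055, -0.0, -0.001]
wrist_force: [-0.0, 0.2, -1.0]
finger_gap: 0.452
gripper_force: 29.8
```

```bash
python3 -c "
from h import *
s=manip.get_state(); print(s['ee_pos'],yaw(s),s['finger_gap'],s['joint_positions'])
go(.4593,-.2991,.06,.1056)
c=cap('wrist'); p=cloud(c); cv2.imwrite('pics/w9.png',c['color'])
z=p[...,2]; C=np.array([.6234,-.2817]); a=.1056; u=np.array([np.cos(a),np.sin(a)]); v=np.array([-u[1],u[0]])
X=(p[...,:2]-C)@u; Y=(p[...,:2]-C)@v
m=(z>.085)&(z<.13)&(abs(Y)<.03)&(X>-.16)&(X<0)
q=np.c_[X[m],Y[m],z[m]]*1000; print('held',len(q),cv2.minAreaRect(q[:,:2].astype(np.float32)),'z',np.median(q[:,2]))
A=np.c_[q[:,:2],np.ones(len(q))]; print('plane',np.linalg.lstsq(A,q[:,2],rcond=None)[0])
m=(z>.026)&(z<.034)&(abs(Y)<.03)&(abs(X)<.09); q=np.c_[X[m],Y[m],z[m]]*1000
if len(q)>10: print('pile',len(q),cv2.minAreaRect(q[:,:2].astype(np.float32)),np.median(q[:,2]))
"
```

```text
[ 0.45965148 -0.29725883  0.12951317] 0.10910135496819215 0.4516374730234847 [-7.00491704e-01  4.17338107e-01  1.74960106e+00  4.25160540e-04
  9.75994398e-01  7.60965201e-01]
xyz [-0.0005  0.0019  0.0695] rot [-0.001  0.001  0.004] t 27.7
held 29336 ((-109.77731323242188, 1.7930259704589844), (100.43798828125, 56.42030715942383), 0.009389414452016354) z 111.54316276930726
plane [-2.22265057e-02 -2.50398408e-03  1.09443046e+02]
pile 687 ((-38.57021713256836, -0.34157562255859375), (8.130158424377441, 39.86592102050781), 0.5981119871139526) 29.683665030446193
```

View pics/w9.png

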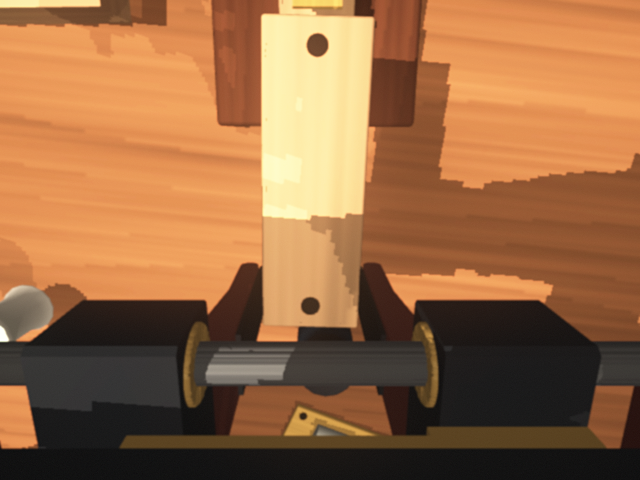

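The wrist view shows the tally held straight at (315,160), its front end at (317,15) about 15 mm short of the clip's nose, 1.8 mm left of centre and drooping slightly. I'll correct that while lowering.

Call:
play_rows(rows=[{"jaw":1,"x":0,"y":0.002,"z":0.05,"rx":0,"ry":0.017,"rz":0.003},{"jaw":1,"x":0,"y":0.002,"z":0.071,"rx":0,"ry":0.017,"rz":0.003},{"jaw":1,"x":0,"y":0.002,"z":0.071,"rx":0,"ry":0.017,"rz":0.003},{"jaw":1,"x":0,"y":0.002,"z":0.071,"rx":0,"ry":0.017,"rz":0.003}])

```text
time_s: 28.25
ee_pos: [0.4605, -0.3013, 0.0595]
eef_rot: [0.999, 0.052, 0.009, -0.0]
wrist_force: [-0.8, 0.1, -0.5]
finger_gap: 0.453
gripper_force: 29.8
```

```bash
python3 -c "
from h import *
s=manip.get_state(); print(s['ee_pos'],yaw(s),s['finger_gap'],s['wrist_force'])
c=cap('wrist'); p=cloud(c)
z=p[...,2]; C=np.array([.6234,-.2817]); a=.1056; u=np.array([np.cos(a),np.sin(a)]); v=np.array([-u[1],u[0]])
X=(p[...,:2]-C)@u; Y=(p[...,:2]-C)@v
m=(z>.034)&(z<.048)&(abs(Y)<.024)&(X>-.14)&(X<-.055)
q=np.c_[X[m],Y[m],z[m]]*1000; A=np.c_[q[:,:2],np.ones(len(q))]; print(len(q),q[:,0].max(),'plane',np.linalg.lstsq(A,q[:,2],rcond=None)[0])
print('Y edges',np.percentile(q[:,1],[.5,99.5]))
for lo,hi in((-75,-65),(-130,-120)): k=(q[:,0]>lo)&(q[:,0]<hi); print(lo,np.percentile(q[k,1],[1,99]),np.median(q[k,2]))
print((s['ee_pos'][:2]-C)@u,(s['ee_pos'][:2]-C)@v)
"
```

```text
[ 0.46045764 -0.30126003  0.05945483] 0.10468252418759355 0.4527310970929776 [-0.82991551  0.11391897 -0.47967175]
23646 -58.98383343929988 plane [ 1.33143255e-02 -1.36342928e-03  4.39266631e+01]
Y edges [-23.42282178  16.59389612]
-75 [-23.5174913   15.07175593] 43.05351406460066
-130 [-22.23885251  16.76843576] 42.266444713866115
-0.16409639459940897 -0.0022763162776405486
```

Call:
play_rows(rows=[{"jaw":1,"x":0,"y":-0.0015,"z":0.0015,"rx":0,"ry":0,"rz":-0.026},{"jaw":1,"x":0,"y":-0.0015,"z":0.0015,"rx":0,"ry":0,"rz":-0.026},{"jaw":1,"x":0,"y":-0.0015,"z":0.0015,"rx":0,"ry":0,"rz":-0.026},{"jaw":1,"x":0,"y":-0.0015,"z":0.0015,"rx":0,"ry":0,"rz":-0.026}])

```text
time_s: 28.8
ee_pos: [0.4597, -0.3, 0.0573]
eef_rot: [0.998, 0.065, 0.009, -0.0]
wrist_force: [-0.1, 0.2, -0.8]
finger_gap: 0.452
gripper_force: 29.8
```

```bash
python3 -c "
from h import *
s=manip.get_state(); print(s['ee_pos'],yaw(s),s['finger_gap'],s['wrist_force'])
c=cap('wrist'); p=cloud(c)
z=p[...,2]; C=np.array([.6234,-.2817]); a=.1056; u=np.array([np.cos(a),np.sin(a)]); v=np.array([-u[1],u[0]])
X=(p[...,:2]-C)@u; Y=(p[...,:2]-C)@v
m=(z>.034)&(z<.048)&(abs(Y)<.03)&(X>-.14)&(X<-.055)
q=np.c_[X[m],Y[m],z[m]]*1000
for lo,hi in((-75,-65),(-100,-90),(-130,-120)): k=(q[:,0]>lo)&(q[:,0]<hi); print(lo,np.percentile(q[k,1],[1,99]),np.median(q[k,2]))
m=(z>.027)&(z<.033)&(abs(Y)<.03)&(X>-.09)&(X<0); print('pile',m.sum(),np.percentile(Y[m],[1,99]) if m.any() else '')
m=(z>.008)&(z<.016)&(X>-.1)&(X<-.05)&(abs(Y)<.08); print('board',np.percentile(Y[m],[.5,99.5]))
T=s['ee_pos'][:2]-C; print(T@u,T@v); M=R.from_quat(s['eef_rot']).as_matrix(); print(M.T@np.r_[u*.1,0],M.T@np.r_[u*.065,0])
"
```

```text
[ 0.4597154  -0.30003756  0.05726563] 0.12967079393161224 0.45198806899428473 [-0.09295248  0.20026266 -0.77083649]
-75 [-20.06468642  18.69175225] 40.77310474587256
-100 [-20.02356643  18.88154499] 40.4214003635975
-130 [-19.98656714  18.96569436] 40.064630674765965
pile 1609 [-0.01981857  0.01908176]
board [-0.05920364  0.0587141 ]
-0.1647056416230784 -0.0009824294658707208
[0.09995637 0.00240603 0.001713  ] [0.06497164 0.00156392 0.00111345]
```

The tally is now parallel to the pile and centred within 0.5 mm. Pushing in along the clip's +x.

Call:
play_rows(rows=[{"jaw":1,"x":0.01,"y":0.0002,"z":0.0002,"rx":0,"ry":0,"rz":0},{"jaw":1,"x":0.02,"y":0.0005,"z":0.0003,"rx":0,"ry":0,"rz":0},{"jaw":1,"x":0.03,"y":0.0007,"z":0.0005,"rx":0,"ry":0,"rz":0},{"jaw":1,"x":0.04,"y":0.001,"z":0.0007,"rx":0,"ry":0,"rz":0},{"jaw":1,"x":0.05,"y":0.0012,"z":0.0009,"rx":0,"ry":0,"rz":0},{"jaw":1,"x":0.06,"y":0.0014,"z":0.001,"rx":0,"ry":0,"rz":0}])

```text
time_s: 29.6
ee_pos: [0.5173, -0.2925, 0.0563]
eef_rot: [0.998, 0.065, 0.006, -0.002]
wrist_force: [-18.0, -3.1, 6.0]
finger_gap: 0.452
gripper_force: 29.9
```

Call:
play_rows(rows=[{"jaw":1,"x":0,"y":0,"z":-0.001,"rx":0,"ry":0,"rz":0},{"jaw":1,"x":0.003,"y":0,"z":-0.001,"rx":0,"ry":0,"rz":0},{"jaw":1,"x":0.003,"y":0,"z":-0.001,"rx":0,"ry":0,"rz":0}])

```text
time_s: 29.98
ee_pos: [0.5228, -0.2933, 0.0582]
eef_rot: [0.998, 0.065, 0.009, -0.0]
wrist_force: [-2.5, -0.6, -3.8]
finger_gap: 0.45
gripper_force: 29.9
```

```bash
cat > k.py <<'E'
from h import *
def look(save):
    s=manip.get_state(); print(s['ee_pos'],yaw(s),s['wrist_force'])
    C=np.array([.6234,-.2817]); a=.1056; u=np.array([np.cos(a),np.sin(a)]); v=np.array([-u[1],u[0]])
    T=s['ee_pos'][:2]-C; print('TCP in clip',T@u,T@v)
    c=cap('wrist'); p=cloud(c); cv2.imwrite(save,c['color'])
    z=p[...,2]; X=(p[...,:2]-C)@u*1000; Y=(p[...,:2]-C)@v*1000; z=z*1000
    for lo in range(-135,45,10):
        m=(X>lo)&(X<lo+10)&(abs(Y)<30)&(z>34)&(z<47)
        n=(X>lo)&(X<lo+10)&(abs(Y)<11)&(z<90)
        if m.sum()>20: print(lo,m.sum(),np.percentile(Y[m],[1,99]).round(1),np.median(z[m]).round(1),'mid z',np.median(z[n]).round(1))
E
python3 -c "from k import *
look('pics/w10.png')"
```

```text
[ 0.5228483  -0.29329011  0.05817802] 0.12976127375604618 [-2.45996952 -0.56072516 -3.80985185]
TCP in clip -0.1012132160999985 -0.0009270083493177286
-125 183 [-19.8  18.8] 40.4 mid z 40.4
-115 2174 [-20.2  19.2] 40.6 mid z 40.6
-105 2318 [-20.1  19.4] 40.5 mid z 40.5
-95 2763 [-27.4  27.3] 40.3 mid z 40.2
-85 2399 [-19.7  19.3] 40.0 mid z 40.1
-75 2506 [-19.7  19.2] 39.9 mid z 39.9
-65 2596 [-19.8  19.1] 39.7 mid z 39.8
-55 2702 [-19.7  19.2] 39.6 mid z 39.6
-45 1046 [-19.9  19.4] 39.4 mid z 63.5
-35 900 [-20.   19.5] 39.2 mid z 58.6
-25 1035 [-20.   19.8] 39.0 mid z 52.5
-15 2275 [-19.6  19.8] 40.2 mid z 46.6
-5 3112 [-19.5  19.4] 45.0 mid z 45.9
5 111 [-12.1  11.3] 46.5 mid z 47.5
```

View pics/w10.png

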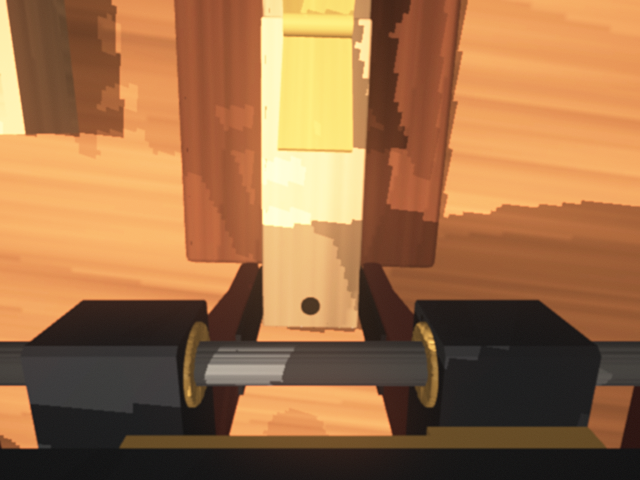

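The arm has lifted onto the tally (nose at (315,90)), the push force is down to 2.5 N, and the board hasn't slipped in the grip. The remaining push is 36 mm.

Call:
play_rows(rows=[{"jaw":1,"x":0.007,"y":0.0002,"z":0,"rx":0,"ry":0,"rz":0},{"jaw":1,"x":0.014,"y":0.0003,"z":0,"rx":0,"ry":0,"rz":0},{"jaw":1,"x":0.021,"y":0.0005,"z":0.0002,"rx":0,"ry":0,"rz":0},{"jaw":1,"x":0.028,"y":0.0007,"z":0.0003,"rx":0,"ry":0,"rz":0},{"jaw":1,"x":0.034,"y":0.0008,"z":0.0004,"rx":0,"ry":0,"rz":0},{"jaw":1,"x":0.036,"y":0.0008,"z":0.0005,"rx":0,"ry":0,"rz":0},{"jaw":1,"x":0.036,"y":0.0008,"z":0.0005,"rx":0,"ry":0,"rz":0},{"jaw":1,"x":0.036,"y":0.0008,"z":0.0005,"rx":0,"ry":0,"rz":0}])

```text
time_s: 31.02
ee_pos: [0.5587, -0.2893, 0.0585]
eef_rot: [0.998, 0.065, 0.009, -0.0]
wrist_force: [1.0, 0.8, -3.5]
finger_gap: 0.447
gripper_force: 29.9
```

```bash
python3 -c "from k import *
look('pics/w11.png')"
```

```text
[ 0.55869723 -0.28934741  0.05852178] 0.1296054623982319 [ 1.04238453  0.81406001 -3.47947548]
TCP in clip -0.06514840750496051 -0.000784884861298529
-85 1017 [-19.6  19. ] 40.9 mid z 40.9
-75 2233 [-20.1  19.4] 40.9 mid z 40.9
-65 2353 [-19.9  19.8] 40.7 mid z 40.7
-55 1835 [-27.8  27.8] 40.6 mid z 40.6
-45 734 [-19.8  19.7] 40.4 mid z 65.3
-35 805 [-19.8  19.6] 40.2 mid z 60.3
-25 920 [-19.7  20. ] 40.1 mid z 54.1
-15 1698 [-19.5  20. ] 40.6 mid z 47.8
-5 1989 [-19.4  19.9] 40.9 mid z 47.0
5 1027 [-19.5  20. ] 39.6 mid z 53.2
15 964 [-19.3  20.3] 39.5 mid z 60.3
25 989 [-19.4  20.3] 39.3 mid z 60.5
35 419 [-19.3  20.2] 39.1 mid z 60.5
```

Call:
play_rows(rows=[{"jaw":1,"x":0,"y":0,"z":0.0015,"rx":0,"ry":0,"rz":0},{"jaw":1,"x":0,"y":0,"z":0.0015,"rx":0,"ry":0,"rz":0},{"jaw":0.3,"x":0,"y":0,"z":0.0015,"rx":0,"ry":0,"rz":0},{"jaw":0.3,"x":0,"y":0,"z":0.0015,"rx":0,"ry":0,"rz":0},{"jaw":0.3,"x":0,"y":0,"z":0.0015,"rx":0,"ry":0,"rz":0},{"jaw":0.3,"x":0,"y":0,"z":-0.03,"rx":0,"ry":0,"rz":0},{"jaw":0.3,"x":-0.02,"y":0,"z":-0.09,"rx":0,"ry":0,"rz":0},{"jaw":0.3,"x":-0.04,"y":0,"z":-0.13,"rx":0,"ry":0,"rz":0},{"jaw":0.3,"x":-0.04,"y":0,"z":-0.13,"rx":0,"ry":0,"rz":0}])

```text
time_s: 32.2
ee_pos: [0.517, -0.2962, 0.1913]
eef_rot: [0.998, 0.064, 0.011, 0.002]
wrist_force: [0.2, 0.1, 0.1]
finger_gap: 0.701
gripper_force: 0.0
```

```bash
python3 -c "from k import *
look('pics/w12.png')
c=cap('scene'); i=c['color'][200:380,90:570]
cv2.imwrite('pics/final.png',np.vstack([cv2.resize(cv2.imread('pics/w12.png')[:300],(640,300)),cv2.resize(i,(640,240),interpolation=3)]))"
```

```text
[ 0.51703395 -0.29622671  0.19134521] 0.12897169561151783 [0.2142112  0.06695069 0.13844188]
TCP in clip -0.1073047117467985 -0.0032344013781929787
-85 423 [-20.3  18.9] 38.6 mid z 38.5
-75 792 [-20.   18.9] 38.7 mid z 38.8
-65 819 [-19.7  19. ] 38.7 mid z 38.7
-55 829 [-19.9  19. ] 38.7 mid z 38.7
-45 416 [-19.7  19.1] 38.7 mid z 63.1
-35 304 [-20.   19.2] 38.6 mid z 58.4
-25 327 [-19.7  19.3] 38.7 mid z 52.4
-15 665 [-19.7  20. ] 40.0 mid z 46.4
-5 925 [-19.5  20.1] 44.2 mid z 45.8
5 398 [-19.7  20.2] 38.7 mid z 52.3
15 356 [-19.5  20.2] 38.5 mid z 59.5
25 355 [-19.5  20.3] 38.5 mid z 59.8
35 155 [-19.5  20.3] 38.4 mid z nan
  return _methods._mean(a, axis=axis, dtype=dtype,
  ret = ret.dtype.type(ret / rcount)
```

View pics/final.png

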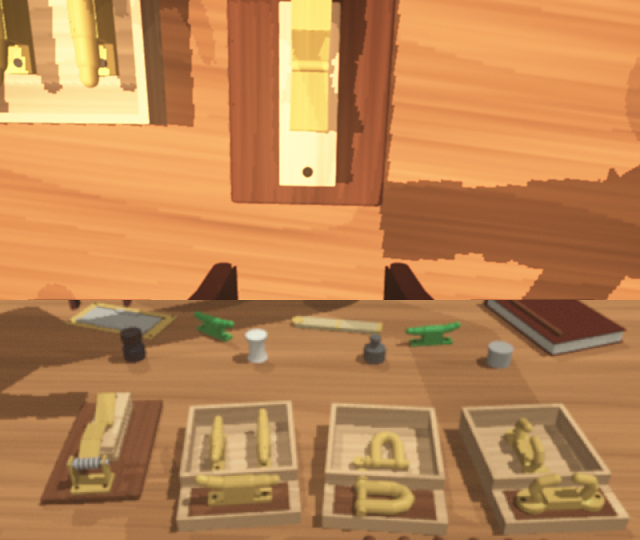

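The tally lies flat and square under the clip's arm: its top is level at 38.6 mm from end to end and it is centred. Both cleats, the shackle and the chock are in their boxes, and the small things in the front row haven't moved. Handing in.

```bash
python3 -c "from plant import manip
print(manip.job_done())"
```

```text
the job is handed in; nothing more can be done
None
```

The job is done and handed in at about 32 s: both cleats, the chock and the shackle are set down in their boxes, the tally lies squarely under the clip's arm, and the ink bottle wasn't touched.

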